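# Charged battery onto the bench polisher

### The job

The battery pack on the charger is full: press the charger's red release key so the pack springs loose, slide it out of the charger, then slide it contacts first into the battery shoe of the green bench polisher until its catch clicks home. Work gently by feel, never forcing or ramming the pack, and leave the other things on the bench where they are.

Things in the scene. Friction and masses are not known exactly. Their poses are not given: they have to be found in the camera images.
- pack: black battery pack with a yellow top, about 280 g. Body 76 mm long (x), 52 mm wide (y), from 12.5 to 50 mm above its underside; below it a neck 32 mm wide and a sliding flange 72 mm long, 44 mm wide, 6 mm high. Origin: centre of the flange's underside. x points to its contact end, which goes in first; z up. At the start it is latched in the charger.
- pack_grip (a point): centre of the pack's body, 31 mm above the pack's origin; flat vertical sides 52 mm apart to grip here
- pack_nose (a point): middle of the contact end of the pack's flange, 36 mm along x from the pack's origin, 3 mm above its underside. The last 16 mm of the flange is a nose bar; behind it the underside has a pocket, which the catch hook springs into.
- charger: low grey charger, fixed, 160 x 84 mm, with a black battery shoe on top. Origin on the bench under the middle of a latched pack, with the pack's own x and y directions; x is the way in, sliding out goes towards -x. Slide floor 28 mm above the bench. Two sprung brass pins at the far end push the pack out, with 5.5 N when fully in, 3.5 N when 12 mm out.
- charger_mouth (a point): on the charger's slide floor where its lips begin, 20 mm towards -x from its origin. From here inwards lips hold the flange down (2 mm play) between walls 11.3 mm high (1 mm play each side). Before it lies open floor to x = -80 mm; a pack can be lifted off once its origin is at x = -60 mm or less.
- charger_key (a point): middle of the top of the charger's red release key, 24 x 30 mm, 62 mm along x from the charger's origin, 40 mm above the bench; 24 mm of free space between its middle and the end of the latched pack. It goes straight down, 6 mm at most.
- charger_catch (a joint): how far the charger's catch is pressed down, in m: 0 up, 0.006 fully down. Past 0.004 the pack is free: the pins push it about 10 mm out and it then holds the hook down itself. The spring takes 2 N to start, 5 N at the bottom, and up to 2 N more while the pack leans on the hook.
- polisher: green cordless bench polisher, fixed, base 245 x 120 mm. In front on it a grey shoe plate with a battery shoe of the same sizes, floor height (28 mm), pins and catch as the charger's; motor and felt wheel behind it, 86 to 166 mm along x, 115 mm high. Origin on the bench under the middle of a latched pack, by the drawing; x is the way in.
- polisher_seat (a point): where a latched pack's origin lies on the polisher by the drawing, 28 mm above the polisher's origin. The shoe is a separate part, screwed down through slotted holes: it truly sits up to 9.5 mm off along x and up to 4 mm off along y, square but not measured (this point does not show it). Find its walls and the click by feel.
- polisher_mouth (a point): by the drawing, where the lips of the polisher's shoe begin on its slide floor, 20 mm towards -x from its origin (same offset as the seat). The walls flare over the 12 mm before the lips, to 6 mm more on each side; before that open floor to x = -80 mm. A pack set down with its origin 78 mm short of the seat clears the flares at any offset.
- polisher_catch (a joint): how far the polisher's catch is pressed down, in m: 0 up, also once it has clicked in behind the nose bar; 0.004 while the nose bar lies on it, from 21 mm short of home until the click (the slope of the hook begins 31 mm short). Pushing the pack home takes up to about 13 N; 2 mm past the click stands a rigid end wall. Its red key (62 mm along x) is not needed here.
- driver_block: bystander: beech block 78 x 130 x 45 mm with five upright watchmaker's screwdrivers, 124 mm high; origin under its centre
- movement: bystander: brass watch movement in a round aluminium holder, 58 mm across, 17 mm high; origin under its centre
- loupe: bystander: black eye loupe standing on its small end, 38 mm across, 34 mm high; origin under its centre
- hammer: bystander: small brass-headed hammer lying on the bench, 200 mm long; origin near its middle
There are look-alikes about, which are no part of the job. What is shaped like the charger but orange is not meant.

How it is judged:
By the outcome, as a careful person would: the job done as asked, in the order asked, and still so for the second after the job is handed in, with the robot touching nothing.
It also fails if it takes over 72 s, if anything falls off the work surface, if the arm or the gripper's body presses on something with over 40 N, if the wrist force passes 120 N, or if a joint passes its speed limit or range.

### The arm

A 6-joint arm with a two-finger parallel gripper is mounted at the origin on the work surface. World frame = base frame: x ahead of the robot, y to its left, z up, the work surface at z = 0. Lengths are in m, angles in rad, forces in N, time in s.
With the tool pointing down it reaches from about 0.275 to 0.825 m from the base axis. Payload 5.2 kg.
Tool frame: the origin (TCP) lies midway between the tips of the shut fingers; the grasp point (between the pads) lies 19 mm behind it; z points along the fingers, y is the line along which they close (so a half turn about z gives the same grasp; the last joint's range is limited). The gripper opens to 93 mm and grips with 3 to 60 N. Pads are 15 mm wide; open, the fingers measure 128 mm over their backs; the gripper's body (75 mm by 188 mm) begins 65 mm behind the grasp point.
Start: joints at [-1.332, 0.259, 1.535, -0, 1.348, -0.203], TCP at [0.235, -0.497, 0.219] pointing down, gripper open.
Joint ranges: [-3.14, 3.14], [-0.91, 2.08], [0.19, 2.58], [-1.22, 4.36], [0.22, 2.71], [-3.12, 3.12]. Speed limits (rad/s): [2.57, 2.57, 3.14, 3.14, 3.14, 3.14].

### API

Orientations are given as a 3x3 rotation matrix whose columns are the frame's x, y, z axes.
In Python, from bench import state, eyes, hand_in gives the robot as it stands.
- The arm moves only by the shell command python3 -m handwheel 'ROWS' [OPENING] [FORCE]. ROWS is a JSON list of rows, 1 to 20 of them, each of 6 numbers: dx, dy, dz in m, then a rotation vector rx, ry, rz in rad; each row shifts and turns the commanded pose from where the row before left it, along the tool's axes as they then stand; what a row does not reach is not made up. A row lasts 1/10 s, in which the tool goes at most 0.05 m and 0.15 rad, less where a joint would pass 70% of its speed; a pose out of reach is approached as far as the arm can. OPENING is the finger opening in m, set as the command begins (- or left out keeps the last). The fingers move at their own pace and stop on an object; FORCE is the grip in N (left out, the last holds). Time passes only in rows, so rows that do not move let the fingers close. It prints the time, the measured TCP pose, the force, the opening and the grip force at its end. Input that does not fit is refused with a message, and nothing moves.
- state(): the state, without advancing time (a new reading comes with each control period).
- eyes.snapshot(name): name is "scene" or "side" or "wrist"; returns the picture (400x640x3 uint8, red, green, blue); there is no depth.
- eyes.camera_params(name): a dict with "fx", "fy", "cx", "cy" (pixels), "D" ([k1, k2, p1, p2, k3] as OpenCV has them; the pictures are not rectified), "extrinsics" (4x4, takes a point from camera to world coordinates). Camera axes: x right, y up, looking along -z (the intrinsics and any distortion apply to the point x, -y, -z); pixel columns grow to the right and rows downward; lengths in m; the calibration is good to about 2 mm. A picture is of the moment at which its call begins: read the wrist's pose just before it. camera_params takes no time and is no camera call; for the wrist camera it gives the pose at the moment of the call.
- hand_in(): hands the job in; it is judged then, once.
The state is a dict: "time": time; "q": joint angles; "qd": joint speeds; "joint_torque": joint torques, N m; "eef_pos": TCP position; "tcp_rot": TCP orientation; "ft_force": force on the tool from outside, world axes, zero at the start; "wrist_torque": the same for the moment, N m; "opening": finger opening in m; "grasp_force": force on a finger pad.
Only numpy, scipy, OpenCV 4.12 (cv2) and the standard library are available. Lean on these libraries where they do the work, as an engineer would, in place of code of your own. Each camera call takes 0.05 s, during which the arm holds its last target. There are 200 camera calls.

## Working session

There is one attempt and no reset: what is moved stays moved. The work goes in short steps, Python scripts to look and compute and a shell command to move; the robot and the scene stay as the last step left them, time stands still between calls to the robot, and variables do not carry over. Pictures are saved under pics/ and viewed, at most 10 in all, crops included, and the job is handed in when it is done.

```bash
mkdir -p pics; ls; python3 - <<'E'
from bench import state, eyes
import cv2
s=state(); print(s['time'],s['eef_pos'],s['tcp_rot'],s['opening'],s['ft_force'])
for n in ("scene","side"):
    cv2.imwrite(f"pics/{n}0.png",eyes.snapshot(n)[:,:,::-1]); p=eyes.camera_params(n); print(n,p)
E
```

```text
pics
0.0 [ 0.23505432 -0.49662209  0.21780852] [[ 9.03981085e-01  4.27572217e-01 -4.44008227e-04]
 [ 4.27572291e-01 -9.03979376e-01  1.79537243e-03]
 [ 3.66277091e-04 -1.81282833e-03 -9.99998290e-01]] 0.0932100408357233 [-0.27811277  0.07819681 -0.14380343]
scene {'fx': 430.87197102696877, 'fy': 430.87197102696877, 'cx': 324.51579483454236, 'cy': 196.48263212861568, 'D': array([0.00582733, 0.        , 0.        , 0.        , 0.        ]), 'extrinsics': array([[-0.33851849, -0.77296984,  0.53658444,  1.26020608],
       [ 0.94085506, -0.26954589,  0.20527243,  0.27538213],
       [-0.01403527,  0.5743367 ,  0.81849885,  1.15902126],
       [ 0.        ,  0.        ,  0.        ,  1.        ]])}
side {'fx': 429.1450336389807, 'fy': 429.1450336389807, 'cx': 317.5136584765452, 'cy': 196.65945695375316, 'D': array([-0.08872933,  0.        ,  0.        ,  0.        ,  0.        ]), 'extrinsics': array([[-0.98424254,  0.10288497, -0.14380996,  0.32157525],
       [-0.17642262, -0.51663575,  0.83783206,  1.22533213],
       [ 0.01190296,  0.85000129,  0.52664612,  0.85192742],
       [ 0.        ,  0.        ,  0.        ,  1.        ]])}
```

View pics/scene0.png

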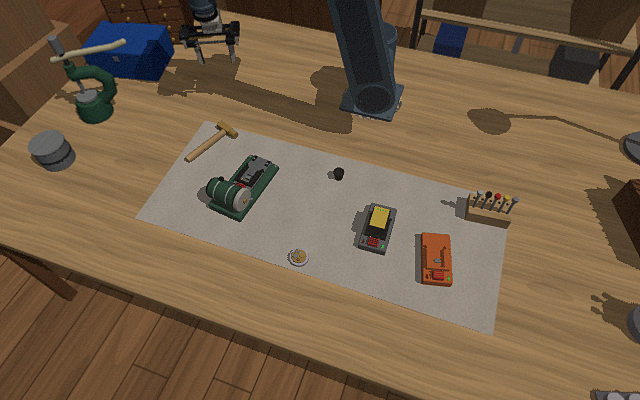

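View pics/side0.png

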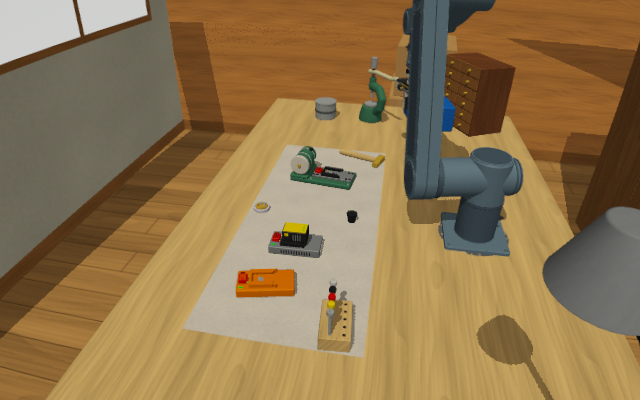

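The scene picture shows the pack's yellow top at about (380,217) with the charger key at (373,242). The polisher's shoe is at about (258,170), its motor at (230,195), and the orange look-alike at (436,258). I'll back-project these for coarse poses.

```bash
cat > h.py <<'E'
import numpy as np, cv2
def K(p): return np.array([[p['fx'],0,p['cx']],[0,p['fy'],p['cy']],[0,0,1]])
def pix2w(p,uv,z):
    uv=np.array(uv,float).reshape(-1,1,2)
    n=cv2.undistortPoints(uv,K(p),p['D']).reshape(-1,2)
    E=p['extrinsics']; d=np.c_[n[:,0],-n[:,1],-np.ones(len(n))]@E[:3,:3].T
    return E[:3,3]+d*((z-E[2,3])/d[:,2])[:,None]
def w2pix(p,X):
    E=p['extrinsics']; c=(np.atleast_2d(X)-E[:3,3])@E[:3,:3]
    return cv2.projectPoints(c*[1,-1,-1],np.zeros(3),np.zeros(3),K(p),p['D'])[0].reshape(-1,2)
E
python3 - <<'E'
from h import *; from bench import eyes
p=eyes.camera_params('scene'); im=cv2.imread('pics/scene0.png'); hsv=cv2.cvtColor(im,cv2.COLOR_BGR2HSV)
def blob(box,lo,hi):
    x0,y0,x1,y1=box; m=cv2.inRange(hsv[y0:y1,x0:x1],lo,hi); v,u=np.nonzero(m)
    return u.mean()+x0,v.mean()+y0,len(u), m, (x0,y0)
for nm,box,lo,hi,z in [('yel',(360,195,398,235),(22,120,100),(35,255,255),.078),('key',(355,232,395,256),(0,120,60),(8,255,255),.040),('polkey',(225,150,285,200),(0,120,50),(8,255,255),.04)]:
    b=blob(box,lo,hi); print(nm,b[:3],pix2w(p,b[:2],z))
    v,u=np.nonzero(b[3]); r=cv2.minAreaRect(np.c_[u+b[4][0],v+b[4][1]].astype(np.float32)); print(pix2w(p,cv2.boxPoints(r),z).round(4).tolist())
print(pix2w(p,[(258,170),(230,200)],.03), pix2w(p,[(438,258)],.03),pix2w(p,[(338,174),(298,257)],.01))
print(eyes.camera_params('wrist'))
E
```

```text
yel (np.float64(379.01013513513516), np.float64(217.25), 296) [[0.56905114 0.18193415 0.078     ]]
[[0.6022, 0.1603, 0.078], [0.5309, 0.1567, 0.078], [0.531, 0.2035, 0.078], [0.6018, 0.2056, 0.078]]
key (np.float64(372.0379746835443), np.float64(241.77215189873417), 79) [[0.63399854 0.18235802 0.04      ]]
[[0.6466, 0.1529, 0.04], [0.6176, 0.1524, 0.04], [0.6193, 0.1992, 0.04], [0.648, 0.199, 0.04]]
polkey (np.float64(240.84), np.float64(184.84), 25) [[ 0.57259305 -0.27727577  0.04      ]]
[[0.5781, -0.2945, 0.04], [0.5647, -0.2964, 0.04], [0.5683, -0.2617, 0.04], [0.5816, -0.2599, 0.04]]
[[ 0.49141679 -0.25521459  0.03      ]
 [ 0.63238811 -0.28822817  0.03      ]] [[0.61662756 0.37636164 0.03      ]] [[ 0.40458192 -0.00117005  0.01      ]
 [ 0.73934443 -0.01281749  0.01      ]]
{'fx': 286.8623412130311, 'fy': 286.8623412130311, 'cx': 317.34637660976966, 'cy': 196.82814806864366, 'D': array([-0.04973354,  0.        ,  0.        ,  0.        ,  0.        ]), 'extrinsics': array([[ 0.42801758,  0.87273641,  0.23480229,  0.29990415],
       [-0.90376909,  0.41376326,  0.10955091, -0.46571728],
       [-0.0015435 , -0.25909676,  0.96585014,  0.38457535],
       [ 0.        ,  0.        ,  0.        ,  1.        ]])}
```

```bash
python3 -m handwheel '[[0.044,-0.015,0,0,0,0],[0.044,-0.015,0,0,0,0],[0.044,-0.015,0,0,0,0],[0.044,-0.015,0,0,0,0],[0.044,-0.015,0,0,0,0],[0.044,-0.015,0,0,0,0],[0.044,-0.015,0,0,0,0],[0.044,-0.015,0,0,0,0],[0,0,0,0,0,0.147],[0,0,0,0,0,0.147],[0,0,0,0,0,0.147],[0,0,0,0,0,0],[0,0,0,0,0,0],[0,0,0,0,0,0]]' 0
cat > snap.py <<'E'
import sys,pickle; from bench import state,eyes; from h import *
p=eyes.camera_params('wrist'); im=eyes.snapshot('wrist')[:,:,::-1]; n=sys.argv[1]
cv2.imwrite(f'pics/{n}.png',im); pickle.dump(p,open(f'{n}.pkl','wb'))
s=state(); print(s['time'],s['eef_pos'].round(4),s['tcp_rot'].round(4).tolist(),s['qd'].round(3))
E
python3 snap.py pol
```

```text
time: 1.5
eef_pos: [0.5019, -0.2383, 0.2185]
tcp_rot: [[1.0, 0.003, -0.0], [0.003, -1.0, 0.0], [-0.0, -0.0, -1.0]]
ft_force: [0.0, 0.1, 1.3]
opening: 0.0007
grasp_force: 0.0
1.55 [ 0.5019 -0.2383  0.2186] [[1.0, 0.0027, -0.0001], [0.0027, -1.0, 0.0001], [-0.0001, -0.0001, -1.0]] [-0.    -0.    -0.002  0.001  0.001  0.012]
```

View pics/pol.png

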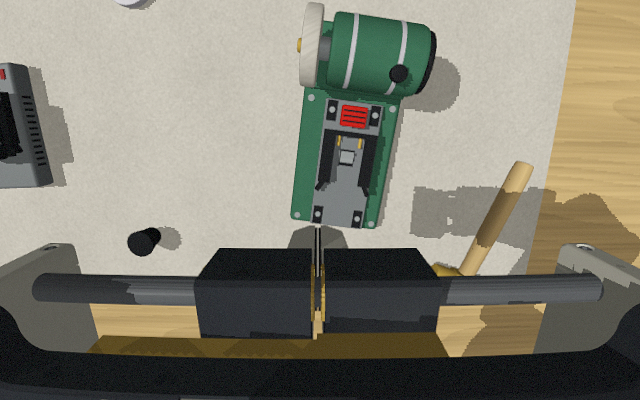

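The wrist view shows the polisher at about (345,150): its key at (354,117), the black shoe walls spanning x 320–377 and y 135–190, and the front plate edge near y≈222. The way in is up the image, yawed a few degrees. I'll enlarge a crop to get exact corners.

```bash
python3 - <<'E'
import cv2
im=cv2.imread('pics/pol.png')[85:235,285:415]
cv2.imwrite('pics/polc.png',cv2.resize(im,None,fx=4,fy=4,interpolation=cv2.INTER_CUBIC))
E
```

```text
(no output)
```

View pics/polc.png

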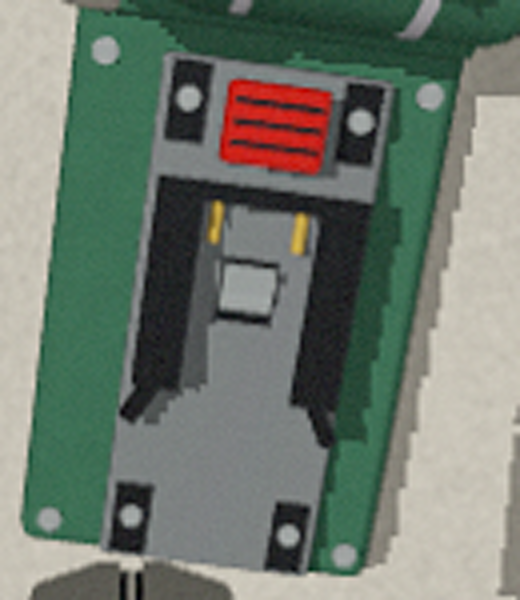

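```bash
python3 - <<'E'
from h import *; import pickle
p=pickle.load(open('pol.pkl','rb'))
f=lambda a,z: pix2w(p,np.array(a)/4+[285-.4,85-.4],z)[:,:2]
pl=f([(168,53),(393,88),(304,573),(103,548)],.028); print('plate\n',pl.round(4))
k=f([(230,80),(333,92),(322,175),(220,160)],.040); print('key\n',k.round(4),k.mean(0))
w=f([(158,177),(376,203),(330,408),(133,383),(183,388),(291,402)],.0393); print('walls/lips top\n',w.round(4))
s=f([(105,50),(430,96),(343,555),(49,518)],.02); print('screws base\n',s.round(4), s.mean(0))
for n,a,b in [('plL',pl[3],pl[0]),('plR',pl[2],pl[1]),('front',pl[3],pl[2]),('wL',w[3],w[0]),('wR',w[2],w[1]),('keyL',k[3],k[0]),('keyR',k[2],k[1]),('sL',s[3],s[0]),('sR',s[2],s[1])]:
    d=b-a; print(n,np.linalg.norm(d).round(4),np.degrees(np.arctan2(d[1],d[0])).round(2))
E
```

```text
plate
 [[ 0.5992 -0.2483]
 [ 0.5897 -0.3158]
 [ 0.4351 -0.2955]
 [ 0.4437 -0.2287]]
key
 [[ 0.591  -0.2659]
 [ 0.5879 -0.2958]
 [ 0.5644 -0.2936]
 [ 0.5685 -0.2635]] [ 0.57794534 -0.27970629]
walls/lips top
 [[ 0.5635 -0.2454]
 [ 0.5564 -0.3101]
 [ 0.494  -0.2994]
 [ 0.5016 -0.2383]
 [ 0.5001 -0.2537]
 [ 0.4958 -0.2872]]
screws base
 [[ 0.6006 -0.2295]
 [ 0.5879 -0.3291]
 [ 0.4385 -0.3098]
 [ 0.4514 -0.2104]] [ 0.51958809 -0.26968787]
plL 0.1568 -7.19
plR 0.156 -7.47
front 0.0674 -97.33
wL 0.0623 -6.53
wR 0.0633 -9.78
keyL 0.0227 -6.06
keyR 0.0236 -5.32
sL 0.1504 -7.26
sR 0.1506 -7.37
```

```bash
python3 -m handwheel '[[0,-0.043,0,0,0,0],[0,-0.043,0,0,0,0],[0,-0.043,0,0,0,0],[0,-0.043,0,0,0,0],[0,-0.043,0,0,0,0],[0,-0.043,0,0,0,0],[0,-0.043,0,0,0,0],[0,-0.043,0,0,0,0],[0,-0.043,0,0,0,0],[0,-0.033,0,0,0,0],[0,0,0,0,0,0],[0,0,0,0,0,0],[0,0,0,0,0,0]]' 0
python3 snap.py chg; python3 - <<'E'
import cv2
im=cv2.imread('pics/chg.png')[65:245,235:405]
cv2.imwrite('pics/chgc.png',cv2.resize(im,None,fx=3.3,fy=3.3,interpolation=cv2.INTER_CUBIC))
E
```

```text
time: 2.85
eef_pos: [0.5018, 0.1808, 0.2186]
tcp_rot: [[1.0, 0.001, -0.0], [0.001, -1.0, -0.001], [-0.0, 0.001, -1.0]]
ft_force: [-0.6, -1.0, 0.7]
opening: 0.0009
grasp_force: 0.0
2.9 [0.5019 0.1805 0.2186] [[1.0, -0.0002, -0.0001], [-0.0002, -1.0, -0.0004], [-0.0001, 0.0004, -1.0]] [-0.008 -0.003 -0.001  0.003  0.     0.005]
```

View pics/chgc.png

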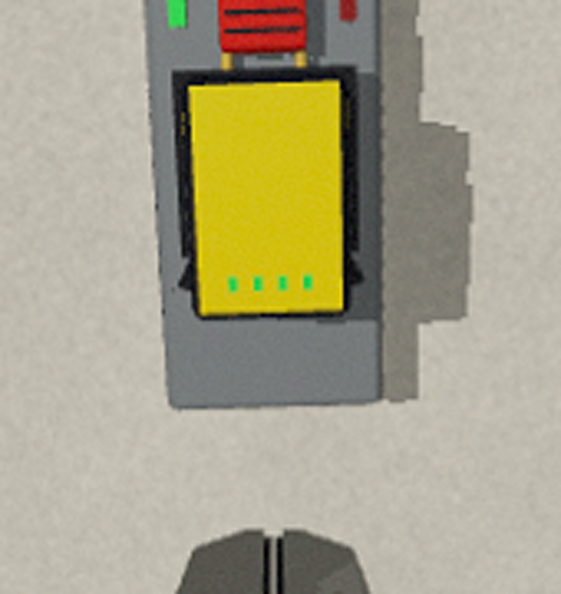

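The crop shows the pack's yellow top spanning (190–343, 80–315), the key just above it, and the charger's front edge at y≈405. The charger's yaw is near 0. Next I'll measure it with colour masks.

```bash
python3 - <<'E'
from h import *; import pickle
p=pickle.load(open('chg.pkl','rb')); im=cv2.imread('pics/chg.png'); hsv=cv2.cvtColor(im,cv2.COLOR_BGR2HSV)
def rect(box,lo,hi,z):
    x0,y0,x1,y1=box; m=cv2.inRange(hsv[y0:y1,x0:x1],lo,hi)
    m=cv2.morphologyEx(m,cv2.MORPH_CLOSE,np.ones((9,9)))
    v,u=np.nonzero(m); r=cv2.minAreaRect(np.c_[u+x0,v+y0].astype(np.float32)); print(len(u),r)
    w=pix2w(p,cv2.boxPoints(r),z)[:,:2]; print(w.round(4).tolist(),'c',w.mean(0).round(4),pix2w(p,[(u.mean()+x0,v.mean()+y0)],z)[0,:2].round(4))
    for i in range(2): d=w[i+1]-w[i]; print(np.linalg.norm(d).round(4),np.degrees(np.arctan2(d[1],d[0])).round(2))
rect((280,80,350,170),(22,120,80),(35,255,255),.078)
rect((285,30,338,82),(0,150,80),(8,255,255),.040)
c=pix2w(p,np.array([(172,408),(383,401),(147,0),(380,0)])/3.3+[235,65],.028)[:,:2]; print(c.round(4))
for a,b in ((0,2),(1,3),(0,1)): d=c[b]-c[a]; print(np.degrees(np.arctan2(d[1],d[0])).round(2),np.linalg.norm(d).round(4))
print('front mid',c[:2].mean(0))
E
```

```text
3274 ((314.39239501953125, 119.66475677490234), (80.08736419677734, 47.81383514404297), 88.15238952636719)
[[0.6124, 0.2097], [0.6139, 0.1616], [0.533, 0.1574], [0.5313, 0.2087]] c [0.5727 0.1843] [0.5703 0.1832]
0.0482 -88.21
0.081 -177.06
643 ((314.0, 69.0), (24.0, 26.0), 90.0)
[[0.642, 0.1996], [0.642, 0.1706], [0.6166, 0.1704], [0.6166, 0.1998]] c [0.6293 0.1851] [0.629  0.1848]
0.029 -89.96
0.0254 -179.52
[[0.4883 0.2199]
 [0.4912 0.1381]
 [0.6357 0.2252]
 [0.6358 0.1433]]
2.06 0.1475
2.07 0.1447
-87.99 0.0818
front mid [0.48975175 0.17897313]
```

Charger yaw is about +2°, the key at about (0.631, 0.185), and the pack at about (0.5695, 0.1827). The cross-checks agree within 2–3 mm. Now I'll go to the key.

```bash
python3 -m handwheel '[[0.043,-0.0015,0.02,0,0,-0.035],[0.043,0,0.02,0,0,0],[0.043,0,0.02,0,0,0],[0,0,0.045,0,0,0],[0,0,0.045,0,0,0],[0,0,0.016,0,0,0],[0,0,0,0,0,0],[0,0,0,0,0,0],[0,0,0,0,0,0]]' 0
```

```text
time: 3.8
eef_pos: [0.6324, 0.1859, 0.0549]
tcp_rot: [[0.999, 0.035, 0.004], [0.035, -0.999, 0.0], [0.004, -0.0, -1.0]]
ft_force: [0.3, 0.3, 1.0]
opening: 0.0003
grasp_force: 0.0
```

```bash
python3 -m handwheel '[[0,0,0.007,0,0,0],[0,0,0.005,0,0,0],[0,0,0.002,0,0,0],[0,0,0.002,0,0,0],[0,0,0.001,0,0,0],[0,0,0,0,0,0],[0,0,0,0,0,0]]' 0
```

```text
time: 4.5
eef_pos: [0.6309, 0.1864, 0.0359]
tcp_rot: [[0.999, 0.036, 0.0], [0.036, -0.999, 0.0], [0.0, -0.0, -1.0]]
ft_force: [0.7, -0.7, 4.1]
opening: 0.0003
grasp_force: 1.9
```

```bash
python3 -m handwheel '[[0,0,0.001,0,0,0],[0,0,0.0005,0,0,0],[0,0,0,0,0,0],[0,0,0,0,0,0],[0,0,0,0,0,0]]' 0; python3 snap.py chk; python3 - <<'E'
import cv2
cv2.imwrite('pics/chkc.png',cv2.imread('pics/chk.png')[100:,100:540])
E
```

```text
time: 5.0
eef_pos: [0.6309, 0.1864, 0.0343]
tcp_rot: [[0.999, 0.036, 0.001], [0.036, -0.999, 0.0], [0.001, -0.0, -1.0]]
ft_force: [0.4, -1.1, 5.3]
opening: 0.0006
grasp_force: 2.3
5.05 [0.6309 0.1864 0.0343] [[0.9994, 0.0358, 0.0005], [0.0358, -0.9994, 0.0001], [0.0005, -0.0001, -1.0]] [ 0.001  0.    -0.001  0.    -0.001 -0.   ]
```

View pics/chk.png

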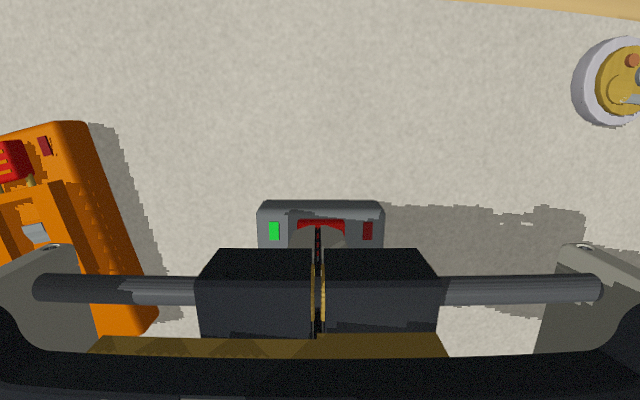

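The fingers are centred on the red key at (320,230), but the gripper hides the pack. I'll check the pack's shift with the scene and side cameras.

```bash
python3 - <<'E'
from h import *; from bench import eyes
for n,box in (('scene',(355,190,405,240)),('side',(275,210,320,255))):
    x0,y0,x1,y1=box
    for im in (cv2.imread(f'pics/{n}0.png'),eyes.snapshot(n)[:,:,::-1]):
        m=cv2.inRange(cv2.cvtColor(im,cv2.COLOR_BGR2HSV)[y0:y1,x0:x1],(22,120,80),(35,255,255)); v,u=np.nonzero(m)
        print(n,len(u),u.mean()+x0,v.mean()+y0,u.min()+x0,u.max()+x0,v.min()+y0,v.max()+y0)
        print(pix2w(eyes.camera_params(n),[(u.mean()+x0,v.mean()+y0)],.078))
E
```

```text
scene 298 378.99328859060404 217.31208053691276 369 389 206 228
[[0.56927695 0.18194581 0.078     ]]<stdin>:6: RuntimeWarning: Mean of empty slice.
  ret = ret.dtype.type(ret / rcount)
Traceback (most recent call last):
ValueError: zero-size array to reduction operation minimum which has no identity
```

```bash
python3 -m handwheel '[[0,0,-0.03,0,0,0],[0,0,-0.045,0,0,0],[-0.03,0,-0.035,0,0,0],[-0.04,0,-0.03,0,0,0],[-0.04,0,-0.01,0,0,0],[-0.02,0,0,0,0,0],[0,0,0,0,0,0],[0,0,0,0,0,0],[0,0,0,0,0,0]]' 0.08 
python3 snap.py chg2; python3 - <<'E'
from h import *; import pickle
p=pickle.load(open('chg2.pkl','rb')); im=cv2.imread('pics/chg2.png'); hsv=cv2.cvtColor(im,cv2.COLOR_BGR2HSV)
for nm,lo,hi,z in (('pack',(22,150,80),(35,255,255),.078),('key',(0,150,80),(5,255,255),.04)):
    m=cv2.inRange(hsv,lo,hi); m[:,:230]=0; m[:,400:]=0; m[245:]=0; m=cv2.morphologyEx(m,cv2.MORPH_CLOSE,np.ones((9,9)))
    n,l,st,ce=cv2.connectedComponentsWithStats(m); i=1+st[1:,4].argmax(); print(nm,st[i],ce[i],pix2w(p,[ce[i]],z)[0].round(4))
    v,u=np.nonzero(l==i); r=cv2.minAreaRect(np.c_[u,v].astype(np.float32)); w=pix2w(p,cv2.boxPoints(r),z)[:,:2]; print(w.round(4).tolist(),w.mean(0))
E
```

```text
time: 6.0
eef_pos: [0.5016, 0.1817, 0.1836]
tcp_rot: [[0.999, 0.036, -0.0], [0.036, -0.999, -0.0], [-0.0, 0.0, -1.0]]
ft_force: [0.2, 0.0, -0.1]
opening: 0.0679
grasp_force: 0.0
6.05 [0.5017 0.1816 0.1835] [[0.9994, 0.0354, -0.0007], [0.0354, -0.9994, -0.0001], [-0.0007, 0.0001, -1.0]] [-0.003  0.002  0.    -0.001  0.003  0.002]
pack [ 291   88   55   90 4078] [318.68661108 136.81951937] [0.5581 0.183  0.078 ]
[[0.6004, 0.2094], [0.6021, 0.161], [0.5209, 0.1562], [0.519, 0.2083]] [0.56061059 0.18370611]
key [305  51  29  25 723] [319.          62.96680498] [0.6291 0.1851 0.04  ]
[[0.6399, 0.1995], [0.6409, 0.1716], [0.6182, 0.1705], [0.6172, 0.1989]] [0.62904735 0.18511442]
```

The pack has sprung about 12 mm out. Next is the grasp.

```bash
python3 -m handwheel '[[0.03,0,0.015,0,0,0],[0.0265,0.0005,0.035,0,0,0],[0,0,0.04,0,0,0],[0,0,0.035,0,0,0],[0,0,0.0155,0,0,0],[0,0,0,0,0,0],[0,0,0,0,0,0]]' 0.08 && python3 -m handwheel '[[0,0,0,0,0,0],[0,0,0,0,0,0],[0,0,0,0,0,0],[0,0,0,0,0,0],[0,0,0,0,0,0],[0,0,0,0,0,0]]' 0.04 30
```

```text
time: 6.75
eef_pos: [0.5579, 0.1832, 0.0432]
tcp_rot: [[0.999, 0.036, -0.001], [0.036, -0.999, -0.0], [-0.001, 0.0, -1.0]]
ft_force: [-0.0, -0.4, 0.8]
opening: 0.08
grasp_force: 0.0
time: 7.35
eef_pos: [0.5577, 0.1832, 0.0444]
tcp_rot: [[0.999, 0.036, 0.001], [0.036, -0.999, -0.0], [0.001, 0.0, -1.0]]
ft_force: [-0.8, -1.0, 6.0]
opening: 0.0521
grasp_force: 30.0
```

```bash
python3 -m handwheel '[[0,0,-0.001,0,0,0],[-0.004,0,0,0,0,0],[-0.008,0,0,0,0,0],[0,0,0,0,0,0]]' 0.04 30
```

```text
time: 7.75
eef_pos: [0.5433, 0.1827, 0.0444]
tcp_rot: [[0.999, 0.036, -0.003], [0.036, -0.999, -0.0], [-0.003, 0.0, -1.0]]
ft_force: [-0.4, -1.2, -0.7]
opening: 0.0517
grasp_force: 30.0
```

```bash
python3 -m handwheel '[[-0.012,0,0,0,0,0],[-0.016,0,0,0,0,0],[-0.016,0,0,0,0,0],[-0.004,0,0,0,0,0],[0,0,0,0,0,0],[0,0,0,0,0,0]]' 0.04 30
```

```text
time: 8.35
eef_pos: [0.4977, 0.1813, 0.0448]
tcp_rot: [[0.999, 0.036, 0.001], [0.036, -0.999, 0.0], [0.001, -0.0, -1.0]]
ft_force: [0.1, -0.2, -2.3]
opening: 0.0518
grasp_force: 30.0
```

```bash
python3 -m handwheel '[[0,0,-0.02,0,0,0],[0,0,-0.04,0,0,0],[-0.0036,0.022,-0.015,0,0,0],[-0.0072,0.044,0,0,0,0],[-0.0072,0.044,0,0,0,0],[-0.0072,0.044,0,0,0,0],[-0.0072,0.044,0,0,0,0],[-0.0072,0.044,0,0,0,0],[-0.0072,0.044,0,0,0,0],[-0.0072,0.044,0,0,0,0],[-0.0072,0.044,0,0,0,0],[-0.0072,0.044,0,0,0,0],[-0.0039,0.0234,0,0,0,0],[0,0,0,0,0,0.081],[0,0,0,0,0,0.082],[0,0,0,0,0,0],[0,0,0,0,0,0],[0,0,0,0,0,0]]' 0.04 30; python3 snap.py pre
```

```text
time: 10.15
eef_pos: [0.4411, -0.2626, 0.1197]
tcp_rot: [[0.992, -0.125, 0.0], [-0.125, -0.992, -0.0], [0.0, 0.0, -1.0]]
ft_force: [0.6, -0.6, -2.8]
opening: 0.052
grasp_force: 30.0
10.2 [ 0.441  -0.2625  0.1197] [[0.9921, -0.1252, 0.0001], [-0.1252, -0.9921, -0.0001], [0.0001, 0.0001, -1.0]] [ 0.001 -0.002  0.004  0.     0.001  0.006]
```

View pics/pre.png

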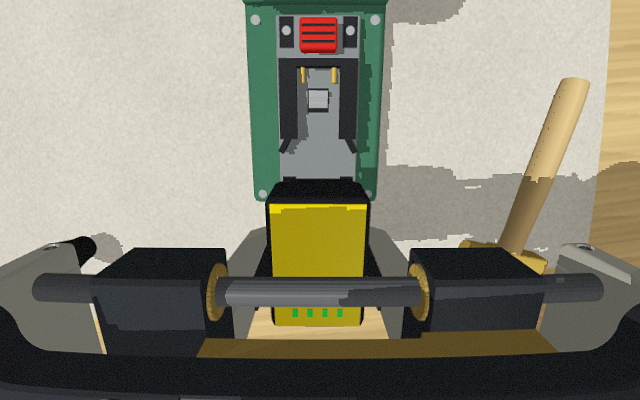

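The pack is aligned with the shoe: key at x≈319, walls 280–359, pack body 267–370. I'll work out the lateral offset in the tool frame from the blobs.

```bash
python3 - <<'E'
from h import *; import pickle
p=pickle.load(open('pre.pkl','rb')); im=cv2.imread('pics/pre.png'); hsv=cv2.cvtColor(im,cv2.COLOR_BGR2HSV)
t=np.array([.441,-.2625]); X=np.array([.9921,-.1252]); Y=np.array([-.1252,-.9921])
def rep(n,uv,z):
    w=pix2w(p,uv,z)[:,:2]-t; print(n,np.c_[w@X,w@Y].round(4).tolist())
m=cv2.inRange(hsv,(0,150,80),(6,255,255)); m[:,:280]=0;m[:,350:]=0;m[70:]=0; v,u=np.nonzero(m); rep('key',[(u.mean(),v.mean())],.04)
m=cv2.inRange(hsv,(22,150,80),(35,255,255)); m[:215]=0;m[270:]=0;m[:,:250]=0;m[:,380:]=0
for r in (220,235,250,265): u=np.nonzero(m[r])[0]; rep(f'pack{r}',[(u.min()-.5,r),(u.max()+.5,r)],.1197-.0155+.05)
g=cv2.cvtColor(im,cv2.COLOR_BGR2GRAY)
for r in (85,100,115,130): print(r,g[r,272:368:1].tolist())
E
```

```text
key [[0.1367, -0.0002]]
pack220 [[0.0244, -0.0239], [0.0245, 0.023]]
pack235 [[0.0166, -0.0237], [0.0166, 0.0229]]
pack250 [[0.0084, -0.0241], [0.0085, 0.0233]]
pack265 [[0.0, -0.0239], [0.0001, 0.0231]]
85 [104, 103, 105, 104, 102, 135, 126, 66, 45, 48, 42, 44, 47, 46, 42, 43, 44, 46, 46, 43, 51, 45, 45, 41, 33, 98, 98, 95, 91, 93, 93, 94, 95, 95, 94, 92, 151, 148, 142, 144, 145, 146, 144, 144, 146, 147, 141, 141, 144, 143, 145, 146, 147, 145, 144, 146, 146, 146, 145, 143, 146, 144, 145, 147, 148, 147, 142, 111, 32, 48, 48, 40, 43, 43, 48, 43, 40, 44, 45, 46, 41, 51, 45, 43, 44, 66, 76, 71, 68, 67, 69, 70, 69, 74, 66, 68]
100 [107, 106, 104, 104, 103, 100, 144, 62, 38, 38, 47, 47, 51, 41, 51, 46, 47, 44, 43, 44, 44, 49, 41, 42, 43, 73, 95, 98, 96, 96, 93, 90, 94, 93, 98, 123, 84, 177, 171, 171, 171, 169, 169, 170, 169, 171, 173, 172, 171, 171, 171, 173, 171, 173, 170, 132, 36, 108, 150, 143, 144, 144, 144, 145, 145, 146, 138, 83, 44, 40, 42, 44, 44, 43, 44, 39, 49, 40, 46, 46, 44, 48, 42, 39, 43, 70, 81, 66, 66, 73, 68, 68, 67, 63, 70, 67]
115 [104, 108, 105, 109, 109, 103, 142, 98, 37, 46, 43, 50, 45, 37, 43, 48, 43, 46, 48, 43, 45, 52, 47, 44, 39, 66, 95, 94, 96, 94, 94, 92, 87, 96, 149, 147, 147, 146, 144, 145, 143, 144, 143, 143, 145, 143, 146, 141, 145, 141, 144, 144, 144, 144, 142, 145, 144, 140, 143, 143, 144, 145, 144, 145, 145, 144, 140, 56, 36, 43, 44, 40, 44, 43, 39, 47, 44, 41, 44, 43, 42, 42, 39, 39, 66, 84, 67, 65, 63, 70, 70, 64, 69, 69, 69, 68]
130 [106, 105, 105, 104, 104, 102, 101, 150, 37, 42, 45, 42, 46, 42, 42, 37, 42, 44, 44, 42, 43, 45, 47, 41, 42, 57, 91, 93, 92, 93, 91, 91, 95, 90, 93, 98, 148, 145, 141, 144, 143, 143, 143, 144, 147, 145, 146, 143, 144, 142, 144, 142, 144, 144, 145, 142, 143, 143, 145, 144, 144, 145, 143, 143, 141, 146, 138, 33, 39, 42, 41, 44, 41, 39, 43, 37, 38, 46, 47, 41, 43, 44, 42, 48, 73, 86, 67, 69, 68, 61, 67, 73, 66, 70, 66, 67]
```

Lateral alignment is within about 0.5 mm, and the seat lies about 75 mm ahead of the TCP. Now I'll lower the pack.

```bash
python3 -m handwheel '[[0,0,0.03,0,0,0],[0,0,0.03,0,0,0],[0,0,0.011,0,0,0],[0,0,0,0,0,0],[0,0,0,0,0,0],[0,0,0.0015,0,0,0],[0,0,0.0015,0,0,0],[0,0,0,0,0,0],[0,0,0,0,0,0]]' 0.04 30
```

```text
time: 11.1
eef_pos: [0.441, -0.2628, 0.0461]
tcp_rot: [[0.992, -0.127, 0.001], [-0.127, -0.992, -0.001], [0.001, 0.0, -1.0]]
ft_force: [-0.1, -0.3, -3.0]
opening: 0.0522
grasp_force: 30.0
```

```bash
python3 -m handwheel '[[0,0,0.0008,0,0,0],[0,0,0.0004,0,0,0],[0,0,0,0,0,0],[0,0,0,0,0,0]]' 0.04 30;  python3 -m handwheel '[[0,0,0.0005,0,0,0],[0,0,0,0,0,0],[0,0,0,0,0,0]]' 0.04 30
```

```text
time: 11.5
eef_pos: [0.4408, -0.2626, 0.0444]
tcp_rot: [[0.992, -0.127, -0.0], [-0.127, -0.992, 0.0], [-0.0, -0.0, -1.0]]
ft_force: [0.2, -0.5, -2.3]
opening: 0.0519
grasp_force: 30.0
time: 11.8
eef_pos: [0.4408, -0.2626, 0.0439]
tcp_rot: [[0.992, -0.127, -0.0], [-0.127, -0.992, 0.0], [-0.0, -0.0, -1.0]]
ft_force: [0.4, -0.1, -3.5]
opening: 0.0518
grasp_force: 30.0
```

```bash
python3 -m handwheel '[[0,0,0.0005,0,0,0],[0,0,0,0,0,0],[0,0,0,0,0,0]]' 0.04 30;  python3 -m handwheel '[[0,0,0.0005,0,0,0],[0,0,0,0,0,0],[0,0,0,0,0,0]]' 0.04 30
```

```text
time: 12.1
eef_pos: [0.4409, -0.2627, 0.0435]
tcp_rot: [[0.992, -0.127, 0.0], [-0.127, -0.992, -0.0], [0.0, 0.0, -1.0]]
ft_force: [0.1, 0.6, -1.7]
opening: 0.0517
grasp_force: 30.0
time: 12.4
eef_pos: [0.4409, -0.2626, 0.0434]
tcp_rot: [[0.992, -0.127, 0.0], [-0.127, -0.992, -0.0], [0.0, 0.0, -1.0]]
ft_force: [-1.7, 1.1, 4.2]
opening: 0.0517
grasp_force: 30.0
```

```bash
python3 -m handwheel '[[0.004,0,-0.0008,0,0,0],[0.006,0,0,0,0,0],[0.004,0,0,0,0,0],[0,0,0,0,0,0],[0,0,0,0,0,0]]' 0.04 30;  python3 -m handwheel '[[0.003,0,0,0,0,0],[0.003,0,0,0,0,0],[0.003,0,0,0,0,0],[0,0,0,0,0,0],[0,0,0,0,0,0]]' 0.04 30
```

```text
time: 12.9
eef_pos: [0.4557, -0.2647, 0.0439]
tcp_rot: [[0.992, -0.127, 0.002], [-0.127, -0.992, -0.001], [0.002, 0.001, -1.0]]
ft_force: [0.3, 0.0, 0.5]
opening: 0.0519
grasp_force: 30.0
time: 13.4
eef_pos: [0.4637, -0.2655, 0.044]
tcp_rot: [[0.992, -0.127, -0.0], [-0.127, -0.992, 0.0], [-0.0, 0.0, -1.0]]
ft_force: [-1.9, 0.6, 4.5]
opening: 0.0519
grasp_force: 30.0
```

```bash
python3 -m handwheel '[[0,0,-0.0005,0,0,0],[0,0,0,0,0,0],[0,0,0,0,0,0]]' 0.04 30;  python3 -m handwheel '[[0.002,0,0,0,0,0],[0.002,0,0,0,0,0],[0,0,0,0,0,0],[0,0,0,0,0,0]]' 0.04 30
```

```text
time: 13.7
eef_pos: [0.4637, -0.2655, 0.0441]
tcp_rot: [[0.992, -0.127, 0.0], [-0.127, -0.992, 0.0], [0.0, -0.0, -1.0]]
ft_force: [-0.4, 0.6, 0.8]
opening: 0.0517
grasp_force: 30.0
time: 14.1
eef_pos: [0.4679, -0.266, 0.0442]
tcp_rot: [[0.992, -0.127, 0.0], [-0.127, -0.992, -0.0], [0.0, -0.0, -1.0]]
ft_force: [-0.2, -0.3, 0.1]
opening: 0.0515
grasp_force: 30.0
```

```bash
python3 -m handwheel '[[0.003,0,0,0,0,0],[0.003,0,0,0,0,0],[0.003,0,0,0,0,0],[0.003,0,0,0,0,0],[0,0,0,0,0,0],[0,0,0,0,0,0]]' 0.04 30;  python3 -m handwheel '[[0.002,0,0,0,0,0],[0.002,0,0,0,0,0],[0.002,0,0,0,0,0],[0,0,0,0,0,0],[0,0,0,0,0,0]]' 0.04 30
```

```text
time: 14.7
eef_pos: [0.4803, -0.2677, 0.0444]
tcp_rot: [[0.992, -0.127, 0.001], [-0.127, -0.992, -0.001], [0.001, 0.0, -1.0]]
ft_force: [1.3, 0.2, 0.8]
opening: 0.0516
grasp_force: 30.0
time: 15.2
eef_pos: [0.4857, -0.2683, 0.0443]
tcp_rot: [[0.992, -0.127, 0.0], [-0.127, -0.992, -0.0], [0.0, 0.0, -1.0]]
ft_force: [-0.0, 0.5, 1.8]
opening: 0.0518
grasp_force: 30.0
```

```bash
for i in 1 2 3; do python3 -m handwheel '[[0.002,0,0,0,0,0],[0.002,0,0,0,0,0],[0,0,0,0,0,0],[0,0,0,0,0,0]]' 0.04 40 | egrep 'eef|ft|open'; done
```

```text
eef_pos: [0.4897, -0.2689, 0.0443]
ft_force: [-1.8, -0.1, 2.6]
opening: 0.0514
eef_pos: [0.4934, -0.2693, 0.0443]
ft_force: [-2.6, -0.4, 4.9]
opening: 0.0516
eef_pos: [0.498, -0.27, 0.0444]
ft_force: [-1.6, 0.4, 5.1]
opening: 0.0517
```

```bash
for i in 1 2 ; do python3 -m handwheel '[[0.002,0,0,0,0,0],[0.002,0,0,0,0,0],[0,0,0,0,0,0],[0,0,0,0,0,0]]' 0.04 40 | egrep 'eef|ft|open'; done;  python3 -m handwheel '[[0.002,0,0,0,0,0],[0.002,0,0,0,0,0],[0,0,0,0,0,0],[0,0,0,0,0,0]]' 0.04 40 | egrep 'eef|ft|open'
```

```text
eef_pos: [0.5018, -0.2705, 0.0444]
ft_force: [-1.5, 0.5, 4.2]
opening: 0.0512
eef_pos: [0.5055, -0.2709, 0.0443]
ft_force: [-2.1, 1.2, 4.8]
opening: 0.0518
eef_pos: [0.5081, -0.2711, 0.0441]
ft_force: [-5.8, -0.8, 6.5]
opening: 0.0516
```

```bash
for i in 1 2 3; do python3 -m handwheel '[[0.001,0,0,0,0,0],[0.001,0,0,0,0,0],[0,0,0,0,0,0],[0,0,0,0,0,0]]' 0.04 45 | egrep 'eef|ft|open'; done
```

```text
eef_pos: [0.5094, -0.2712, 0.0441]
ft_force: [-6.9, 0.4, 7.7]
opening: 0.0518
eef_pos: [0.5113, -0.2715, 0.0441]
ft_force: [-7.6, 0.9, 7.9]
opening: 0.0519
eef_pos: [0.5132, -0.2717, 0.0441]
ft_force: [-8.3, 0.5, 9.0]
opening: 0.0518
```

```bash
for i in 1 2; do python3 -m handwheel '[[0.001,0,0,0,0,0],[0.001,0,0,0,0,0],[0,0,0,0,0,0],[0,0,0,0,0,0]]' 0.04 45 | egrep 'eef|ft|open'; done; python3 -m handwheel '[[0.001,0,0,0,0,0],[0,0,0,0,0,0],[0,0,0,0,0,0]]' 0.04 45 | egrep 'eef|ft|open'
```

```text
eef_pos: [0.5151, -0.2719, 0.0441]
ft_force: [-8.7, 0.6, 8.9]
opening: 0.0516
eef_pos: [0.517, -0.2722, 0.044]
ft_force: [-8.2, 0.8, 8.6]
opening: 0.0517
eef_pos: [0.5177, -0.2722, 0.0439]
ft_force: [-8.9, 0.4, 8.6]
opening: 0.0518
```

```bash
for i in 1 2 3; do python3 -m handwheel '[[0.0007,0,0,0,0,0],[0,0,0,0,0,0],[0,0,0,0,0,0]]' 0.04 45 | egrep 'eef|ft'; done
```

```text
eef_pos: [0.5182, -0.2723, 0.0439]
ft_force: [-8.8, 0.0, 9.0]
eef_pos: [0.5189, -0.2724, 0.0439]
ft_force: [-10.4, -0.1, 9.1]
eef_pos: [0.5195, -0.2724, 0.0439]
ft_force: [-9.1, 0.9, 9.1]
```

```bash
for i in 1 2 3; do python3 -m handwheel '[[0.0007,0,0,0,0,0],[0,0,0,0,0,0],[0,0,0,0,0,0]]' 0.04 45 | egrep 'eef|ft'; done
```

```text
eef_pos: [0.5196, -0.2724, 0.0438]
ft_force: [-10.9, 0.5, 9.9]
eef_pos: [0.5197, -0.2724, 0.0437]
ft_force: [-13.3, -0.4, 10.0]
eef_pos: [0.5199, -0.2724, 0.0436]
ft_force: [-14.0, 0.2, 10.6]
```

```bash
python3 -m handwheel '[[-0.001,0,-0.0005,0,0,0],[0,0,0,0,0,0],[0,0,0,0,0,0]]' 0.04 45 | egrep 'eef|ft';for i in 1 2; do python3 -m handwheel '[[-0.001,0,0,0,0,0],[0,0,0,0,0,0],[0,0,0,0,0,0]]' 0.04 45 | egrep 'time|eef|ft'; done
```

```text
eef_pos: [0.5198, -0.2724, 0.0437]
ft_force: [-10.6, 0.1, 6.1]
time: 22.3
eef_pos: [0.5198, -0.2724, 0.0438]
ft_force: [-7.5, -0.3, 4.2]
time: 22.6
eef_pos: [0.5197, -0.2724, 0.0439]
ft_force: [-7.1, -0.8, 2.3]
```

```bash
for i in 1 2 3; do python3 -m handwheel '[[-0.001,0,0,0,0,0],[0,0,0,0,0,0],[0,0,0,0,0,0]]' 0.04 45 | egrep 'time|eef|ft'; done
```

```text
time: 22.9
eef_pos: [0.5194, -0.2724, 0.044]
ft_force: [-4.8, 0.3, -0.6]
time: 23.2
eef_pos: [0.5187, -0.2722, 0.0441]
ft_force: [-4.6, -0.7, -4.0]
time: 23.5
eef_pos: [0.5177, -0.2721, 0.0441]
ft_force: [-5.2, -0.5, -3.7]
```

```bash
for i in 1 2; do python3 -m handwheel '[[-0.0007,0,0,0,0,0],[0,0,0,0,0,0],[0,0,0,0,0,0]]' 0.04 45 | egrep 'time|eef|ft'; done
```

```text
time: 23.8
eef_pos: [0.5176, -0.2721, 0.0445]
ft_force: [-4.1, 0.4, -4.6]
time: 24.1
eef_pos: [0.5174, -0.2722, 0.0448]
ft_force: [-0.9, 2.3, -6.8]
```

```bash
for i in 1 2; do python3 -m handwheel '[[-0.0007,0,0.0004,0,0,0],[0,0,0,0,0,0],[0,0,0,0,0,0]]' 0.04 45 | egrep 'time|eef|ft'; done
python3 - <<'E'
from bench import state
s=state(); print(s['tcp_rot'].round(4).tolist(),s['opening'])
E
```

```text
time: 24.4
eef_pos: [0.5173, -0.2722, 0.0447]
ft_force: [2.7, 2.5, -4.9]
time: 24.7
eef_pos: [0.5172, -0.2722, 0.0446]
ft_force: [4.5, 3.3, -3.7]
[[0.9919, -0.127, 0.0032], [-0.127, -0.9919, -0.0007], [0.0032, 0.0003, -1.0]] 0.051838429865691905
```

Pulling back is now resisted at a fixed spot, about 2 mm before the end wall, so the catch has clicked. I'll relax, open and retreat.

```bash
python3 -m handwheel '[[0.001,0,0.0002,0,0,0],[0,0,0,0,0,0],[0,0,0,0,0,0]]' 0.04 20 | egrep 'time|eef|ft'
python3 -m handwheel '[[0,0,0,0,0,0],[0,0,0,0,0,0],[0,0,0,0,0,0],[0,0,0,0,0,0],[0,0,0,0,0,0]]' 0.08 | egrep 'eef|ft|open'
python3 -m handwheel '[[0,0,-0.01,0,0,0],[0,0,-0.03,0,0,0],[-0.01,0,-0.04,0,0,0],[-0.03,0,-0.03,0,0,0],[-0.04,0,-0.03,0,0,0],[0,0,0,0,0,0],[0,0,0,0,0,0],[0,0,0,0,0,0]]' 0.08; python3 snap.py fin
python3 - <<'E'
import cv2
im=cv2.imread('pics/fin.png')[30:240,240:400]
cv2.imwrite('pics/finc.png',cv2.resize(im,None,fx=2.8,fy=2.8,interpolation=cv2.INTER_CUBIC))
E
```

```text
time: 25.0
eef_pos: [0.5172, -0.2725, 0.0444]
ft_force: [2.5, 3.3, -0.0]
eef_pos: [0.5165, -0.2725, 0.0438]
ft_force: [0.2, 0.3, -0.0]
opening: 0.0799
time: 26.3
eef_pos: [0.4376, -0.2621, 0.1835]
tcp_rot: [[0.992, -0.127, 0.0], [-0.127, -0.992, 0.0], [0.0, -0.0, -1.0]]
ft_force: [-0.1, 0.7, -1.0]
opening: 0.0797
grasp_force: 0.0
26.35 [ 0.4376 -0.262   0.183 ] [[0.9919, -0.1267, -0.0007], [-0.1267, -0.9919, 0.0009], [-0.0008, -0.0008, -1.0]] [ 0.003  0.014  0.001 -0.001  0.002 -0.002]
```

View pics/finc.png

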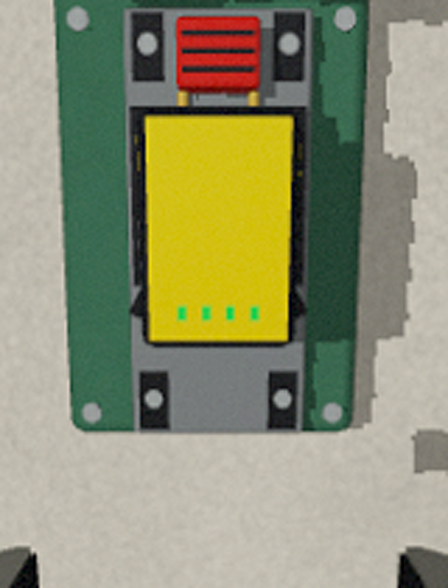

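The pack sits in the polisher's shoe with its yellow top at (146–293, 115–343). Its gap to the key matches the latched view on the charger, and it stayed put after release.

```bash
python3 -c "
from bench import hand_in; print(hand_in())"
```

```text
the job is handed in; nothing more can be done
None
```

The pack is out of the charger and latched in the polisher's shoe: the catch held against a pull-back test, the gripper is clear, and I handed the job in at about 26 s (no verdict was returned).

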